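# Roll a stone drill core onto the focus line of a photo board

### The arm

A 6-joint arm with a two-finger parallel gripper is mounted at the origin on the work surface. World frame = base frame: x ahead of the robot, y to its left, z up, the work surface at z = 0. Lengths are in m, angles in degrees, forces in N, time in s.
With the tool pointing down it reaches from about 0.4 to 0.825 m from the base axis. Payload 7 kg.
Tool frame: the origin (TCP) lies at the very end of the fingers, on their centre line; the grasp point (between the pads) lies 19 mm behind it; x points along the fingers, y is the direction in which the jaws open and shut, and the axes are right-handed (so a half turn about x gives the same grasp; the last joint's range is limited). The gripper opens to 88 mm and grips with 3 to 60 N. Pads are 19 mm wide; open, the fingers measure 130 mm over their backs; the gripper's body (78 mm by 193 mm) begins 47 mm behind the grasp point.
Start: joints at [89.846, 20.546, 0.682, 0, -70.136, -16.507], TCP at [0.194, 0.647, 0.227] pointing down, gripper open.
Joint ranges: [-176.03, 176.03], [-82.01, 121.73], [-58.28, 71.71], [-173.87, 95.51], [-174.79, -0.11], [-173.66, 173.66]. Speed limits (degrees/s): [136.94, 136.94, 172.46, 180, 180, 180].

### API

Orientations are given as [roll, pitch, yaw] about the fixed x, y, z axes, in that order (R = Rz(yaw) Ry(pitch) Rx(roll)).
In Python, from plant import monitor, eyes, ticket gives the robot as it stands. The module is installed in compiled form; this text tells all that it offers.
- The arm moves only by the shell command python3 -m crank 'ROWS'. ROWS is JSON, a list of rows, each an object with "linear": the shift along the world's x, y, z in units of 60 mm (1.0 is 60 mm), a list of three; "rot": the turn, a rotation vector about the world's x, y, z in units of 5 degrees (1.0 is 5 degrees), a list of three; "hand": the opening, from 0 (shut) to 1 (fully open). In form: [{"linear": [tx, ty, tz], "rot": [ax, ay, az], "hand": hand}, ...]. A call has 1 to 20 rows; each row shifts and turns the pose as measured when the row begins; what a row does not reach is not made up. A row lasts 1/8 s, in which the tool goes at most 62.5 mm and 10.7 degrees, less where a joint would pass 70% of its speed; a pose out of reach is approached as far as the arm can. A call is refused whole if a number of a shift passes 1 or a number of a turn 1, either way. A call with a gripper value outside its range is refused whole. The fingers move at their own pace and stop on an object; the grip force is fixed at half the most. Time passes only in rows, so rows that do not move let the fingers close. It gives the time, the measured TCP pose, the force and the opening at its end, in the units of the state.
- monitor.get_obs(): the state, without advancing time (a new reading comes with each control period).
- eyes.snapshot(name): name is "scene" or "side" or "wrist"; returns a dict with "image" (480x640x3 uint8, red, green, blue), "depth" (480x640 float32, m along the optical axis (not along the pixel's ray), 0 where there is no reading), "K" (3x3 intrinsics, pixels), "camera_from_world" (4x4, takes a point from world to camera coordinates); the wrist camera has in their place "hand_eye" (4x4, takes a point from camera to tool coordinates, whose origin is the TCP and whose axes are the tool frame's). Camera axes: x right, y up, looking along -z (the intrinsics and any distortion apply to the point x, -y, -z); pixel columns grow to the right and rows downward; lengths in m; the calibration is good to about 2 mm. A picture is of the moment at which its call begins: read the wrist's pose just before it.
- ticket.close_job(): hands the job in, once; it reports no verdict.
The state is a dict: "clock": time; "joint_pos": joint angles; "qvel": joint speeds; "tau": joint torques, N m; "tool_pos": TCP position; "orientation": TCP orientation; "force": force on the tool from outside, world axes, zero at the start; "moment": the same for the moment, N m; "opening": finger opening in m.
Only numpy, scipy, OpenCV 4.12 (cv2) and the standard library are available. Lean on these libraries where they do the work, as an engineer would, in place of code of your own. Each camera call takes 0.05 s, during which the arm holds its last target.

### The job

Push the top of the long stone core sideways with a fingertip and roll it onto the white focus line of the photo board, so that it comes to rest lying along the line, centred over it, in a row with the short core and the scale block. Roll it over the foam, do not drag it, lift it or tip it. Leave the short core, the scale block, the vial and everything else on the bench as they are, and take the finger away at the end.

Things in the scene. Friction and masses are not known exactly. Their poses are not given: they have to be found in the camera images.
- long_core: long piece of stone drill core, a cylinder 50 mm in diameter, 130 mm long, 0.5 to 0.7 kg, lying on the board about parallel to the focus line, 50 to 85 mm to its near or far side. Origin mid-axis, 25 mm above the foam; y along the axis; z up at the start, through a dark scribed line; x, z turn as it rolls. Rolls square to its axis, half as far as a finger moves along its top; stays where it is left.
- photo_board: fixed photo stand: level dark foam-topped board, 300 (x) by 360 mm (y), top 18 mm above the bench, up to 10 degrees askew. Origin at bench height under its middle; +x to its far edge, away from the robot. Prints along the far and near edges are flat. Beyond the far edge, from x = 180 mm on, stand a camera (lens from 206 mm, 127 mm high) and two light panels (133 mm high); other sides are open.
- focus_line (a point): middle of the white focus line, 3 mm wide and 350 mm long, flush with the foam, 18 mm above the bench. The line runs along this point's y axis (= the board's y axis); its x axis points square to the line, away from the robot.
- short_core: the short piece of the same core, 50 mm in diameter, 60 mm long, already lying along the focus line near one end of it, its middle about 125 mm from the board's middle. Origin at its middle (43 mm above the bench), y along its axis. Stays where it is.
- scale_block: black and white checked scale block 20 x 50 x 20 mm (x, y, height) lying on the focus line near the other end, about 125 mm from the board's middle. Origin under its middle, on the foam. Stays where it is.
- vial: small upright amber glass vial with a black cap, 29 mm in diameter, 42 mm high, on the board on the other side of the focus line from the long core, 50 to 85 mm from the line. Origin under its middle, on the foam. Stays where it is.
- brush: soft brush lying on the bench to the right of the board, origin under its middle. Stays where it is.
- jar: closed jar 64 mm in diameter, 75 mm high, standing to the right of the board, origin under its middle. Stays where it is.
- caliper: steel caliper 170 mm long lying flat on the bench at the right, origin under its beam. Stays where it is.
- loupe: black eyepiece magnifier 42 mm in diameter, 28 mm high, standing on the bench to the right of the board, origin under its middle. Stays where it is.

How it is judged (in metres and radians):
On the way:
1. a fingertip pushes the long core by its upper half and it has begun to roll (turned by 0.35 rad or more) (contact force between the fingers and long_core above 0.3 N and height (world z) of the grasp point above 0.065 m and angle between long_core's own z axis and vertical above 0.35 rad).
At the end, for the whole second after the job is handed in: The long core rests on the foam, its middle within 6 mm of the focus line and 30 mm of the board's middle along it, parallel within 0.12 rad, its scribed line turned 1.2 rad or more from upright; short core, scale block and vial moved under 6 mm, brush, jar, caliper and loupe under 15 mm (x of long_core in the frame of focus_line between -0.006 and 0.006 m and y of long_core in the frame of focus_line between -0.03 and 0.03 m and angle between the y axis of long_core and the y axis of focus_line, either way round below 0.12 rad and height (world z) of long_core between 0.04 and 0.046 m and angle between long_core's own z axis and vertical above 1.2 rad and linear speed of long_core below 0.01 m/s and angular speed of long_core below 0.3 rad/s and distance of each of short_core, scale_block, vial from where it was at the start of the episode below 0.006 m and distance of each of brush, jar, caliper, loupe from where it was at the start of the episode below 0.015 m); the robot touches nothing.
It fails at once if the long core is lifted off the foam (more than 7 mm) or tipped endways (more than 0.15 rad) (height (world z) of long_core above 0.05 m or angle between long_core's own y axis and vertical below 1.42 rad or angle between long_core's own y axis and vertical above 1.72 rad).
It fails at once if the long core falls off the board (height (world z) of long_core below 0.035 m).
It fails at once if the short core, the scale block or the vial is disturbed (moved 6 mm or more) (distance of any of short_core, scale_block, vial from where it was at the start of the episode above 0.006 m).
It fails at once if the brush, jar, caliper or loupe is knocked about (moved 15 mm or more) (distance of any of brush, jar, caliper, loupe from where it was at the start of the episode above 0.015 m).
It also fails if it takes over 51 s, if anything falls off the work surface, if the arm or the gripper's body presses on something with over 40 N, if the wrist force passes 120 N, or if a joint passes its speed limit or range.

## Working session

There is one attempt and no reset: what is moved stays moved. The work goes in short steps, Python scripts to look and compute and a shell command to move; the robot and the scene stay as the last step left them, time stands still between calls to the robot, and variables do not carry over. Pictures are saved under pics/ and viewed, and the job is handed in when it is done.

```bash
mkdir -p pics; python3 - <<'E'
from plant import monitor, eyes
import cv2
print(monitor.get_obs())
for n in ["scene","side"]:
    s=eyes.snapshot(n); cv2.imwrite(f"pics/{n}0.png",s["image"][:,:,::-1]); print(n,s["K"],s["camera_from_world"],s.keys())
E
```

```text
{'clock': 0.0, 'joint_pos': array([ 8.98456270e+01,  2.05897058e+01,  6.34323255e-01, -1.93177001e-02,
       -7.01345638e+01, -1.65074626e+01]), 'qvel': array([-0.07966373, -0.00301766, -0.06604235, -0.02999057,  0.04909464,
        0.12280961]), 'tau': array([ 1.81636486e-03, -5.82715094e+01,  2.93042368e+01,  6.99685916e+00,
        6.86911939e-03, -1.71038846e-04]), 'tool_pos': array([0.19342187, 0.64619727, 0.22564889]), 'orientation': array([  95.09443983,   89.90823815, -101.57397444]), 'force': array([ 0.04395615, -0.2535124 , -0.12806408]), 'moment': array([ 0.02749749, -0.01175965,  0.03580322]), 'opening': 0.08769939134882539}
scene [[451.01900491   0.         322.69443722]
 [  0.         451.01900491 239.93855584]
 [  0.           0.           1.        ]] [[-0.58733295  0.80934227  0.00225873  0.44762747]
 [-0.67727821 -0.49301923  0.54610096  0.256054  ]
 [ 0.44309618  0.3192133   0.83771632 -1.21537776]
 [ 0.          0.          0.          1.        ]] dict_keys(['image', 'depth', 'K', 'camera_from_world'])
side [[491.9769962    0.         321.83083292]
 [  0.         491.9769962  245.42737444]
 [  0.           0.           1.        ]] [[ 9.48443864e-01 -3.16944335e-01  7.24413665e-04 -5.50833336e-01]
 [ 2.05127774e-01  6.15576216e-01  7.60912950e-01 -7.20544707e-02]
 [-2.41612981e-01 -7.21534622e-01  6.48853571e-01 -9.68216106e-01]
 [ 0.00000000e+00  0.00000000e+00  0.00000000e+00  1.00000000e+00]] dict_keys(['image', 'depth', 'K', 'camera_from_world'])
```

View pics/scene0.png

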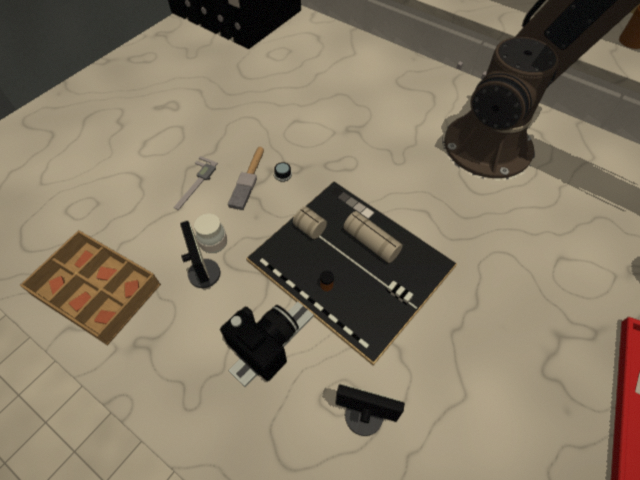

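View pics/side0.png

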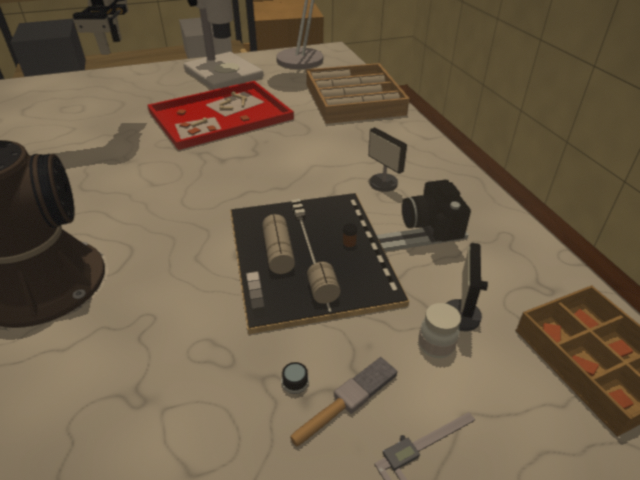

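The long core is on the near side of the line. In the side view it spans about (268,215) to (280,272), the short core is at (323,283), the block at (299,211) and the vial at (350,237). I'll enlarge both views.

```bash
python3 - <<'E'
import cv2
a=cv2.imread("pics/scene0.png")[170:370,240:460]; cv2.imwrite("pics/scene0c.png",cv2.resize(a,None,fx=3.0,fy=3.0,interpolation=cv2.INTER_CUBIC)[:600])
a=cv2.imread("pics/side0.png")[185:335,220:420]; cv2.imwrite("pics/side0c.png",cv2.resize(a,None,fx=4,fy=4,interpolation=cv2.INTER_CUBIC))
E
```

```text
(no output)
```

View pics/scene0c.png

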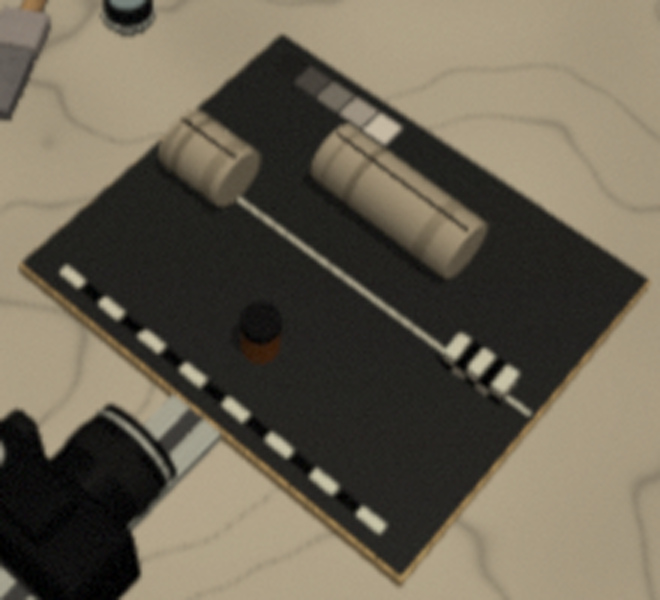

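View pics/side0c.png

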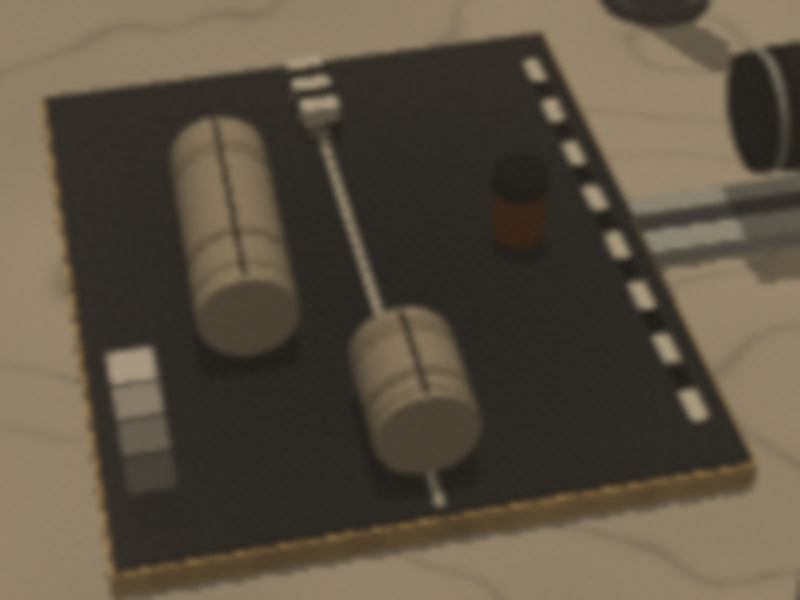

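```bash
cat >h.py <<'E'
import numpy as np
from plant import monitor, eyes
def toworld(s,uv,z):
    K=s["K"];T=s["camera_from_world"];R=T[:3,:3];c=-R.T@T[:3,3]
    d=R.T@np.array([(uv[0]-K[0,2])/K[0,0],-(uv[1]-K[1,2])/K[1,1],-1])
    return (c+d*(z-c[2])/d[2])[:2]
def depthz(s,uv):
    K=s["K"];T=s["camera_from_world"];R=T[:3,:3];c=-R.T@T[:3,3]
    d=R.T@np.array([(uv[0]-K[0,2])/K[0,0],-(uv[1]-K[1,2])/K[1,1],-1])
    return c+d*s["depth"][int(round(uv[1])),int(round(uv[0]))]
E
python3 - <<'E'
from h import *
np.set_printoptions(precision=4,suppress=True)
P={"scene":(3,240,170,dict(corn=([(282,36),(648,282),(401,582),(22,266)],.018),line=([(240,200),(340,274),(445,350),(532,413)],.018),core=([(337,132),(467,230)],.068),short=([(185,120),(235,157)],.068))),
"side":(4,220,185,dict(corn=([(113,572),(45,100),(543,36),(753,465)],.018),line=([(438,503),(378,306),(324,140)],.018),core=([(244,272),(216,120)],.068),short=([(428,390),(402,312)],.068)))}
for n,(f,ox,oy,d) in P.items():
    s=eyes.snapshot(n)
    for k,(pts,z) in d.items():
        w=np.array([toworld(s,((u+.5)/f-.5+ox,(v+.5)/f-.5+oy),z) for u,v in pts])
        print(n,k,w.tolist() if 0 else w.round(4).tolist(),"mean",w.mean(0).round(4), "dir",np.degrees(np.arctan2(*(w[-1]-w[0])[[1,0]])).round(2))
        if k=="core": print([depthz(s,((u+.5)/f-.5+ox,(v+.5)/f-.5+oy)).round(3) for u,v in [np.mean(pts,0)]])
E
```

```text
scene corn [[0.3645, -0.255], [0.3986, 0.0977], [0.6935, 0.0709], [0.6583, -0.2825]] mean [ 0.5287 -0.0922] dir -5.35
scene line [[0.5165, -0.1869], [0.5259, -0.0888], [0.534, 0.0064], [0.5403, 0.0806]] mean [ 0.5291 -0.0472] dir 84.91
scene core [[0.4519, -0.1447], [0.4691, -0.0223]] mean [ 0.4605 -0.0835] dir 81.97
[array([ 0.461, -0.082,  0.069])]
scene short [[0.5094, -0.2427], [0.5148, -0.1925]] mean [ 0.5121 -0.2176] dir 83.96
side corn [[0.3588, -0.2575], [0.3943, 0.0959], [0.687, 0.066], [0.6515, -0.2882]] mean [ 0.5229 -0.0959] dir -5.99
side line [[0.5063, -0.2644], [0.521, -0.13], [0.5344, 0.0098]] mean [ 0.5206 -0.1282] dir 84.15
side core [[0.4517, -0.1397], [0.4686, -0.0191]] mean [ 0.4602 -0.0794] dir 82.02
[array([ 0.46 , -0.082,  0.068])]
side short [[0.5087, -0.2422], [0.5139, -0.19]] mean [ 0.5113 -0.2161] dir 84.36
```

```bash
python3 - <<'E'
from h import *
from scipy.spatial.transform import Rotation as R
np.set_printoptions(precision=4,suppress=True)
o=monitor.get_obs();print(R.from_euler('xyz',o["orientation"],degrees=True).as_matrix())
for n,f,ox,oy,uv in [("scene",3,240,170,(260,318)),("side",4,220,185,(520,178))]:
    s=eyes.snapshot(n); w=toworld(s,((uv[0]+.5)/f-.5+ox,(uv[1]+.5)/f-.5+oy),.060);print(w)
    d=w-[.526,-.094];a=np.radians(-5.5);print("board",d@[np.cos(a),np.sin(a)],d@[-np.sin(a),np.cos(a)])
E
```

```text
[[-0.0002 -0.2868 -0.958 ]
 [-0.001  -0.958   0.2868]
 [-1.      0.001  -0.0001]]
[ 0.6092 -0.1019]
board 0.08353384995498273 7.161092903453592e-05
[ 0.6052 -0.105 ]
board 0.07989149041933544 -0.003325932709536097
```

```bash
python3 -m crank '[{"linear":[0.445,-0.66,0],"rot":[0,0,-0.956],"hand":0},{"linear":[0.445,-0.66,0],"rot":[0,0,-0.956],"hand":0},{"linear":[0.445,-0.66,0],"rot":[0,0,-0.956],"hand":0},{"linear":[0.445,-0.66,0],"rot":[0,0,-0.956],"hand":0},{"linear":[0.445,-0.66,0],"rot":[0,0,-0.956],"hand":0},{"linear":[0.445,-0.66,0],"rot":[0,0,-0.956],"hand":0},{"linear":[0.445,-0.66,0],"rot":[0,0,-0.956],"hand":0},{"linear":[0.445,-0.66,0],"rot":[0,0,-0.956],"hand":0},{"linear":[0.445,-0.66,0],"rot":[0,0,-0.956],"hand":0},{"linear":[0.445,-0.66,0],"rot":[0,0,-0.956],"hand":0},{"linear":[0,-0.786,0],"rot":[0,0,-0.956],"hand":0},{"linear":[0,-0.786,0],"rot":[0,0,-0.956],"hand":0},{"linear":[0,-0.786,0],"rot":[0,0,-0.956],"hand":0}]'; python3 - <<'E'
from h import *
from scipy.spatial.transform import Rotation as R
o=monitor.get_obs();print(o);print(R.from_euler('xyz',o["orientation"],degrees=True).as_matrix().round(3))
E
```

```text
clock: 1.92
tool_pos: [0.4661, 0.0939, 0.2258]
orientation: [-84.7, 89.9, 14.8]
force: [0.7, -0.8, -0.3]
opening: 0.0003
{'clock': 1.925, 'joint_pos': array([ 3.52091237e+01,  1.38526542e+00, -2.36873078e+01,  3.22905728e-02,
       -6.48490643e+01, -2.57714093e+01]), 'qvel': array([-4.01884792e+01, -9.77286414e+00, -1.00767548e+01,  2.76677983e-02,
        5.95658337e-01,  4.13306632e-01]), 'tau': array([  5.02324864, -29.76681411,  28.26341271,   6.54213041,
        -0.09469834,  -0.06595829]), 'tool_pos': array([0.46613224, 0.09394923, 0.22582362]), 'orientation': array([-84.69693399,  89.91636045,  14.75448411]), 'force': array([ 0.70179557, -0.79121044, -0.32204285]), 'moment': array([ 0.11372332, -0.07552528, -0.01240024]), 'opening': 0.0003476289932812162}
[[ 0.001 -0.986 -0.164]
 [ 0.    -0.164  0.986]
 [-1.    -0.001  0.   ]]
```

```bash
python3 -m crank '[{"linear":[-0.08,-0.725,0],"rot":[0,0,-0.87],"hand":0},{"linear":[-0.08,-0.725,0],"rot":[0,0,-0.87],"hand":0},{"linear":[-0.08,-0.725,-0.3],"rot":[0,0,-0.87],"hand":0},{"linear":[-0.08,-0.725,-0.5],"rot":[0,0,-0.87],"hand":0},{"linear":[0,0,-0.5],"rot":[0,0,0],"hand":0},{"linear":[0,0,-0.4],"rot":[0,0,0],"hand":0}]'; python3 - <<'E'
from h import *
import cv2
from scipy.spatial.transform import Rotation as R
o=monitor.get_obs();print(o["force"],o["tool_pos"],o["clock"]);print(R.from_euler('xyz',o["orientation"],degrees=True).as_matrix().round(3))
s=eyes.snapshot("side")["image"][:,:,::-1];cv2.imwrite("pics/side1c.png",cv2.resize(s[135:335,200:440],None,fx=3,fy=3,interpolation=cv2.INTER_CUBIC))
E
```

```text
clock: 2.68
tool_pos: [0.4466, -0.0886, 0.1247]
orientation: [-73.3, 89.4, 7.8]
force: [-0.5, 0.4, 0.3]
opening: 0.0002
[-0.52409333  0.43263132  0.324296  ] [ 0.44661431 -0.08858845  0.12467464] 2.675
[[ 0.011 -0.988  0.154]
 [ 0.001  0.154  0.988]
 [-1.    -0.01   0.003]]
```

View pics/side1c.png

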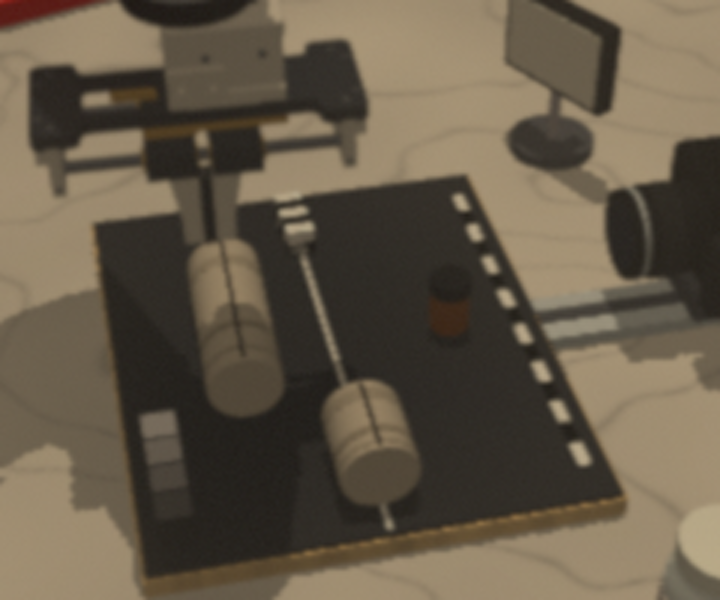

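```bash
python3 -m crank '[{"linear":[0.05,0.13,-0.4],"rot":[0,0,0],"hand":0},{"linear":[0,0,-0.3],"rot":[0,0,0],"hand":0},{"linear":[0,0,-0.1],"rot":[0,0,0],"hand":0},{"linear":[0,0,0],"rot":[0,0,0],"hand":0}]'
```

```text
clock: 3.22
tool_pos: [0.4488, -0.0804, 0.0743]
orientation: [-73.2, 89.6, 8.0]
force: [-0.2, -0.2, 0.0]
opening: 0.0004
```

```bash
python3 -m crank '[{"linear":[0,0,-0.07],"rot":[0,0,0],"hand":0},{"linear":[0,0,-0.04],"rot":[0,0,0],"hand":0},{"linear":[0,0,0],"rot":[0,0,0],"hand":0}]';python3 -m crank '[{"linear":[0,0,-0.02],"rot":[0,0,0],"hand":0},{"linear":[0,0,0],"rot":[0,0,0],"hand":0}]'
```

```text
clock: 3.6
tool_pos: [0.4499, -0.0802, 0.0691]
orientation: [-72.5, 89.4, 8.7]
force: [-0.1, -0.5, 0.9]
opening: 0.0003
clock: 3.85
tool_pos: [0.4502, -0.0802, 0.0681]
orientation: [-72.3, 89.4, 8.9]
force: [-0.4, -0.2, -0.6]
opening: 0.0
```

```bash
python3 -m crank '[{"linear":[0,0,-0.025],"rot":[0,0,0],"hand":0},{"linear":[0,0,-0.02],"rot":[0,0,0],"hand":0}]';python3 -m crank '[{"linear":[0,0,-0.02],"rot":[0,0,0],"hand":0}]'
```

```text
clock: 4.1
tool_pos: [0.4526, -0.0804, 0.0675]
orientation: [-77.7, 89.1, 3.6]
force: [-1.3, -2.1, 14.7]
opening: 0.0002
clock: 4.22
tool_pos: [0.4541, -0.0806, 0.0677]
orientation: [-80.1, 89.0, 1.3]
force: [-0.8, -0.9, 13.2]
opening: 0.0004
```

```bash
python3 -m crank '[{"linear":[0.08,-0.011,-0.012],"rot":[0,0,0],"hand":0},{"linear":[0.08,-0.011,-0.012],"rot":[0,0,0],"hand":0},{"linear":[0.08,-0.011,-0.012],"rot":[0,0,0],"hand":0}]'; python3 - <<'E'
from h import *
import cv2
from scipy.spatial.transform import Rotation as R
o=monitor.get_obs();print(o["force"],o["tool_pos"],o["clock"]);print(R.from_euler('xyz',o["orientation"],degrees=True).as_matrix().round(3))
s=eyes.snapshot("side")["image"][:,:,::-1];cv2.imwrite("pics/side2c.png",cv2.resize(s[135:335,200:440],None,fx=3,fy=3,interpolation=cv2.INTER_CUBIC))
E
```

```text
clock: 4.6
tool_pos: [0.4717, -0.083, 0.0682]
orientation: [-82.1, 88.6, -0.7]
force: [-1.1, -1.2, 7.6]
opening: 0.0001
[-1.06864338 -1.22495558  7.6128999 ] [ 0.47165624 -0.08298289  0.06821915] 4.6
[[ 0.024 -0.989  0.149]
 [-0.     0.149  0.989]
 [-1.    -0.024  0.003]]
```

View pics/side2c.png

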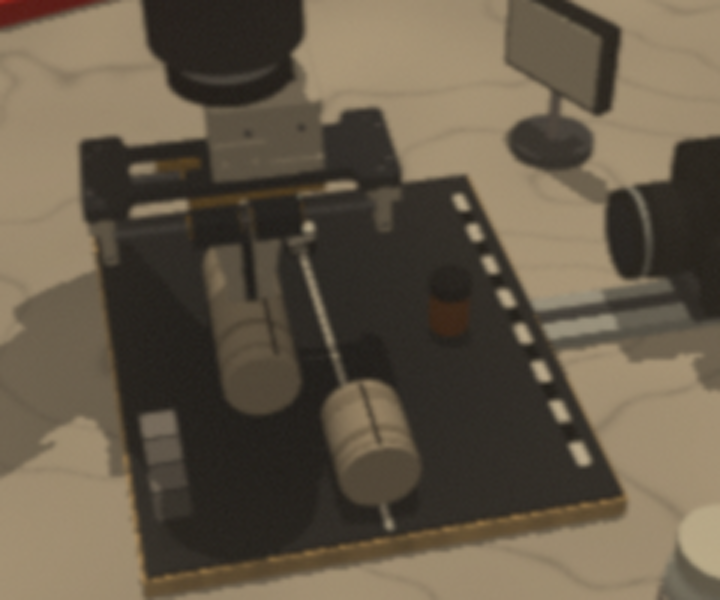

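```bash
python3 -m crank '[{"linear":[0.08,-0.011,-0.012],"rot":[0,0.1,0],"hand":0},{"linear":[0.08,-0.011,-0.012],"rot":[0,0.1,0],"hand":0},{"linear":[0.07,-0.01,-0.012],"rot":[0,0.1,0],"hand":0}]'
```

```text
clock: 5.03
tool_pos: [0.4881, -0.0852, 0.0674]
orientation: [-144.0, 90.0, -62.5]
force: [-0.6, 0.5, 6.0]
opening: 0.0008
```

```bash
python3 -m crank '[{"linear":[0,0,0.1],"rot":[0,0,0],"hand":0},{"linear":[0,0,0.5],"rot":[0,0,0],"hand":0},{"linear":[-0.4,0,0.5],"rot":[0,0,0],"hand":0},{"linear":[-0.4,0,0],"rot":[0,0,0],"hand":0},{"linear":[0,0,0],"rot":[0,0,0],"hand":0}]'; python3 - <<'E'
from h import *
import cv2
o=monitor.get_obs();print(o["force"],o["tool_pos"],o["clock"])
for n,(a,b,c,d) in dict(side=(185,335,220,420),scene=(170,370,240,460)).items():
    s=eyes.snapshot(n)["image"][:,:,::-1];f=4 if n=="side" else 3
    cv2.imwrite(f"pics/{n}3c.png",cv2.resize(s[a:b,c:d],None,fx=f,fy=f,interpolation=cv2.INTER_CUBIC))
E
```

```text
clock: 5.65
tool_pos: [0.4365, -0.0851, 0.1337]
orientation: [101.0, 89.7, -177.6]
force: [0.1, -0.4, -0.4]
opening: 0.0005
[ 0.07448496 -0.41715217 -0.4280448 ] [ 0.43653026 -0.08510093  0.13373812] 5.65
```

View pics/side3c.png

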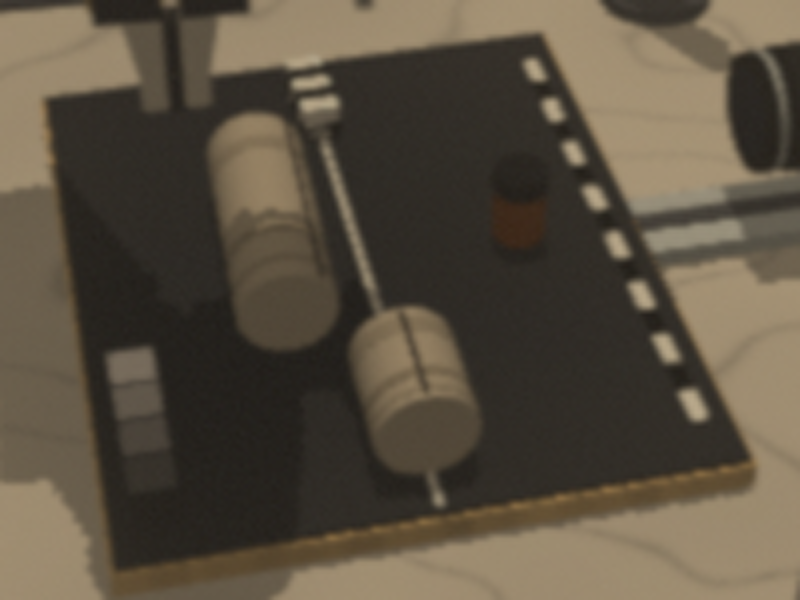

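View pics/scene3c.png

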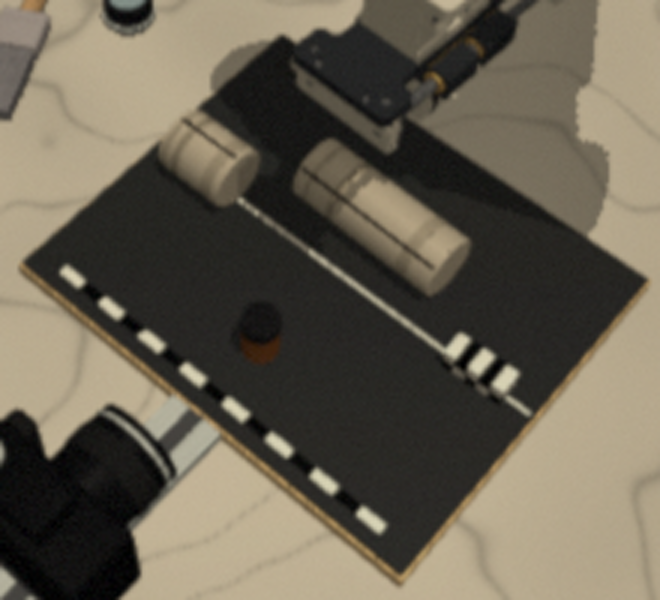

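```bash
cat >fit.py <<'E'
from h import *
from scipy.optimize import least_squares
def cloud(s):
    K=s["K"];T=s["camera_from_world"];R=T[:3,:3];c=-R.T@T[:3,3]
    v,u=np.mgrid[0:480,0:640];d=s["depth"]
    p=np.stack([(u-K[0,2])/K[0,0],-(v-K[1,2])/K[1,1],-np.ones_like(d)],-1)*d[...,None]
    return (p@R+c)[d>0]
def fit(P,c0,L,yaw0=83.):
    x=np.array([c0[0],c0[1],np.radians(yaw0),.043])
    for it in range(8):
        a=np.array([np.cos(x[2]),np.sin(x[2])]);n=np.array([a[1],-a[0]])
        q=P[:,:2]-x[:2]
        m=(abs(q@n)<.03)&(abs(q@a)<L/2-.004)&(P[:,2]>.035)&(P[:,2]<.074)&(abs(np.hypot(q@n,P[:,2]-.043)-.025)<.008)
        Q=P[m]
        def f(y):
            a=np.array([np.cos(y[2]),np.sin(y[2])]);n=np.array([a[1],-a[0]])
            return np.hypot((Q[:,:2]-y[:2])@n,Q[:,2]-y[3])-.025
        w=least_squares(lambda z:np.r_[f(z),((z[:2]-x[:2])@a)],x,loss="soft_l1",f_scale=.002).x
        x=w
        # centre along axis from extent
        a=np.array([np.cos(x[2]),np.sin(x[2])]);n=np.array([a[1],-a[0]]);q=P[:,:2]-x[:2]
        m=(abs(np.hypot(q@n,P[:,2]-x[3])-.025)<.003)&(P[:,2]>.055)&(abs(q@a)<L/2+.012)&(P[:,2]<.07)
        t=q[m]@a; lo,hi=np.percentile(t,[.5,99.5]); x[:2]+=a*(lo+hi)/2
    return x,len(Q),hi-lo,np.std(f(w))
def report(c0):
    al=np.radians(-5.5);b=np.array([.526,-.094])
    for nm in ["scene","side"]:
        P=cloud(eyes.snapshot(nm))
        for k,c,L in [("long",c0,.13),("short",(.512,-.217),.06)]:
            x,n,e,r=fit(P,c,L);d=x[:2]-b
            print(nm,k,x[:2].round(4),"yaw",np.degrees(x[2]).round(2),"z",x[3].round(4),n,"len",e.round(3),"res",r.round(4),"board",(d@[np.cos(al),np.sin(al)]).round(4),(d@[-np.sin(al),np.cos(al)]).round(4))
E
python3 -c "
from fit import *
report((.479,-.083))"
```

```text
scene long [ 0.48  -0.086] yaw 82.41 z 0.0434 1198 len 0.129 res 0.0014 board -0.0466 0.0036
scene short [ 0.5123 -0.2188] yaw 83.37 z 0.0437 471 len 0.06 res 0.0013 board -0.0017 -0.1256
side long [ 0.4779 -0.0848] yaw 82.28 z 0.0434 952 len 0.13 res 0.0009 board -0.0487 0.0046
side short [ 0.5099 -0.2176] yaw 83.99 z 0.0435 554 len 0.061 res 0.0009 board -0.0042 -0.1245
```

```bash
python3 -m crank '[{"linear":[0.25,0,-0.4],"rot":[0,0,0],"hand":0},{"linear":[0.25,0,-0.4],"rot":[0,0,0],"hand":0},{"linear":[0,0,-0.15],"rot":[0,0,0],"hand":0},{"linear":[0,0,0],"rot":[0,0,0],"hand":0}]'; python3 - <<'E'
from h import *
from scipy.spatial.transform import Rotation as R
o=monitor.get_obs();print(o["tool_pos"]);print(R.from_euler('xyz',o["orientation"],degrees=True).as_matrix().round(3))
E
```

```text
clock: 6.35
tool_pos: [0.4707, -0.0851, 0.0739]
orientation: [111.0, 89.6, -167.5]
force: [0.2, 0.0, 0.0]
opening: 0.0
[ 0.47068067 -0.08506781  0.07390591]
[[-0.007 -0.989  0.149]
 [-0.002  0.149  0.989]
 [-1.     0.007 -0.003]]
```

```bash
python3 -m crank '[{"linear":[-0.05,0,-0.05],"rot":[0,0,0],"hand":0},{"linear":[0,0,-0.05],"rot":[0,0,0],"hand":0},{"linear":[0,0,-0.025],"rot":[0,0,0],"hand":0}]'; python3 -m crank '[{"linear":[0.03,0,-0.02],"rot":[0,0,0],"hand":0}]'
```

```text
clock: 6.72
tool_pos: [0.4679, -0.085, 0.0677]
orientation: [114.1, 89.7, -164.4]
force: [0.0, -0.1, 3.7]
opening: 0.0005
clock: 6.85
tool_pos: [0.4704, -0.0851, 0.0674]
orientation: [128.7, 89.8, -149.8]
force: [-0.2, -2.4, 10.7]
opening: 0.0007
```

```bash
python3 -m crank '[{"linear":[0.08,-0.011,-0.012],"rot":[0,0.05,0],"hand":0},{"linear":[0.08,-0.011,-0.012],"rot":[0,0.05,0],"hand":0},{"linear":[0.08,-0.011,-0.012],"rot":[0,0.1,0],"hand":0}]';  python3 -m crank '[{"linear":[0.08,-0.011,-0.012],"rot":[0,0.1,0],"hand":0},{"linear":[0.08,-0.011,-0.012],"rot":[0,0.1,0],"hand":0},{"linear":[0.07,-0.01,-0.012],"rot":[0,0.1,0],"hand":0}]'
```

```text
clock: 7.22
tool_pos: [0.4875, -0.0876, 0.0682]
orientation: [106.7, 89.1, -171.7]
force: [0.7, -1.3, 4.9]
opening: 0.0003
clock: 7.6
tool_pos: [0.504, -0.0897, 0.0676]
orientation: [102.1, 87.8, -176.3]
force: [0.6, -0.0, 4.9]
opening: 0.0006
```

```bash
python3 -m crank '[{"linear":[0,0,0.1],"rot":[0,0,0],"hand":0},{"linear":[0,0,0.5],"rot":[0,0,0],"hand":0},{"linear":[-0.4,0,0.4],"rot":[0,0,0],"hand":0},{"linear":[-0.3,0,0],"rot":[0,0,0],"hand":0},{"linear":[0,0,0],"rot":[0,0,0],"hand":0}]'; python3 -c "
from fit import *
report((.498,-.087))
from scipy.spatial.transform import Rotation as R
o=monitor.get_obs();print(o['tool_pos']);print(R.from_euler('xyz',o['orientation'],degrees=True).as_matrix().round(3))"
```

```text
clock: 8.22
tool_pos: [0.4585, -0.0894, 0.1273]
orientation: [100.4, 87.5, -178.0]
force: [1.2, -1.1, 0.1]
opening: 0.0006
scene long [ 0.4986 -0.0885] yaw 82.41 z 0.0434 1219 len 0.129 res 0.0014 board -0.0278 0.0028
scene short [ 0.5121 -0.2185] yaw 84.72 z 0.0437 470 len 0.06 res 0.0014 board -0.0019 -0.1253
side long [ 0.4966 -0.0867] yaw 82.42 z 0.0435 942 len 0.13 res 0.0009 board -0.03 0.0044
side short [ 0.5099 -0.2172] yaw 84.2 z 0.0435 546 len 0.061 res 0.0009 board -0.0043 -0.1242
[ 0.45998871 -0.08935234  0.1273531 ]
[[-0.044 -0.988  0.146]
 [-0.002  0.147  0.989]
 [-0.999  0.043 -0.008]]
```

```bash
python3 -m crank '[{"linear":[0.2,0.015,-0.4],"rot":[0,-0.25,0],"hand":0},{"linear":[0.2,0.015,-0.35],"rot":[0,-0.25,0],"hand":0},{"linear":[0,0,-0.1],"rot":[0,0,0],"hand":0},{"linear":[0,0,0],"rot":[0,0,0],"hand":0}]'
```

```text
clock: 8.82
tool_pos: [0.4855, -0.0875, 0.0735]
orientation: [157.6, 89.8, -120.8]
force: [0.4, 0.7, 1.3]
opening: 0.0004
```

```bash
python3 -m crank '[{"linear":[0,0,-0.05],"rot":[0,0,0],"hand":0},{"linear":[0,0,-0.05],"rot":[0,0,0],"hand":0},{"linear":[0,0,-0.025],"rot":[0,0,0],"hand":0}]'; python3 -m crank '[{"linear":[0.03,0,-0.02],"rot":[0,0,0],"hand":0}]'
```

```text
clock: 9.2
tool_pos: [0.4868, -0.0874, 0.0673]
orientation: [-153.4, 89.8, -71.8]
force: [-0.2, -0.6, 8.6]
opening: 0.0003
clock: 9.32
tool_pos: [0.4896, -0.0877, 0.0674]
orientation: [-127.5, 89.7, -45.8]
force: [-1.5, -2.1, 13.1]
opening: 0.0002
```

```bash
python3 -m crank '[{"linear":[0.08,-0.011,-0.012],"rot":[0,0.05,0],"hand":0},{"linear":[0.08,-0.011,-0.012],"rot":[0,0.05,0],"hand":0},{"linear":[0.08,-0.011,-0.012],"rot":[0,0.05,0],"hand":0}]';  python3 -m crank '[{"linear":[0.08,-0.011,-0.012],"rot":[0,0.05,0],"hand":0},{"linear":[0.08,-0.011,-0.012],"rot":[0,0.05,0],"hand":0},{"linear":[0.04,-0.005,-0.01],"rot":[0,0,0],"hand":0}]'
```

```text
clock: 9.7
tool_pos: [0.5066, -0.0901, 0.0682]
orientation: [136.6, 89.7, -141.7]
force: [0.0, -1.3, 5.2]
opening: 0.0004
clock: 10.07
tool_pos: [0.5214, -0.092, 0.0678]
orientation: [120.3, 89.4, -157.9]
force: [-0.8, -0.5, 5.0]
opening: 0.0
```

```bash
python3 -m crank '[{"linear":[0,0,0.1],"rot":[0,0,0],"hand":0},{"linear":[0,0,0.5],"rot":[0,0,0],"hand":0},{"linear":[-0.4,0,0.4],"rot":[0,0,0],"hand":0},{"linear":[-0.3,0,0],"rot":[0,0,0],"hand":0},{"linear":[0,0,0],"rot":[0,0,0],"hand":0}]'; python3 -c "
from fit import *
report((.516,-.09))
from scipy.spatial.transform import Rotation as R
o=monitor.get_obs();print(o['tool_pos']);print(R.from_euler('xyz',o['orientation'],degrees=True).as_matrix().round(3))
import cv2
for n,(a,b,c,d) in dict(side=(185,335,220,420),scene=(170,370,240,460)).items():
    s=eyes.snapshot(n)['image'][:,:,::-1];f=4 if n=='side' else 3
    cv2.imwrite(f'pics/{n}5c.png',cv2.resize(s[a:b,c:d],None,fx=f,fy=f,interpolation=cv2.INTER_CUBIC))"
```

```text
clock: 10.7
tool_pos: [0.4759, -0.0917, 0.1278]
orientation: [110.3, 89.1, -167.9]
force: [0.2, 0.1, 0.1]
opening: 0.0004
scene long [ 0.5162 -0.0909] yaw 82.43 z 0.0435 1239 len 0.129 res 0.0014 board -0.0101 0.0021
scene short [ 0.5121 -0.2189] yaw 83.91 z 0.0438 472 len 0.06 res 0.0013 board -0.0019 -0.1256
side long [ 0.5143 -0.0893] yaw 82.48 z 0.0434 944 len 0.13 res 0.001 board -0.0121 0.0036
side short [ 0.5099 -0.2177] yaw 84.06 z 0.0435 545 len 0.061 res 0.0009 board -0.0042 -0.1247
[ 0.47730288 -0.09169948  0.12774247]
[[-0.015 -0.99   0.143]
 [-0.004  0.143  0.99 ]
 [-1.     0.014 -0.006]]
```

View pics/side5c.png

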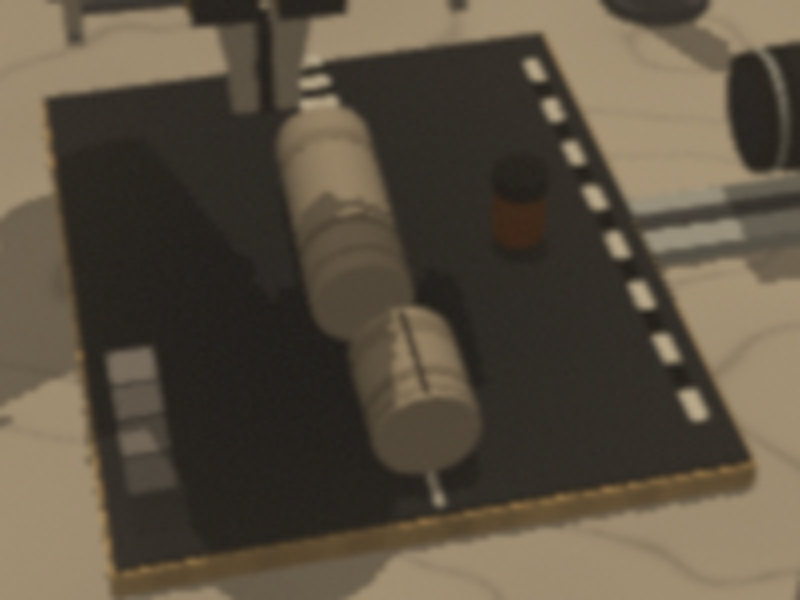

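View pics/scene5c.png

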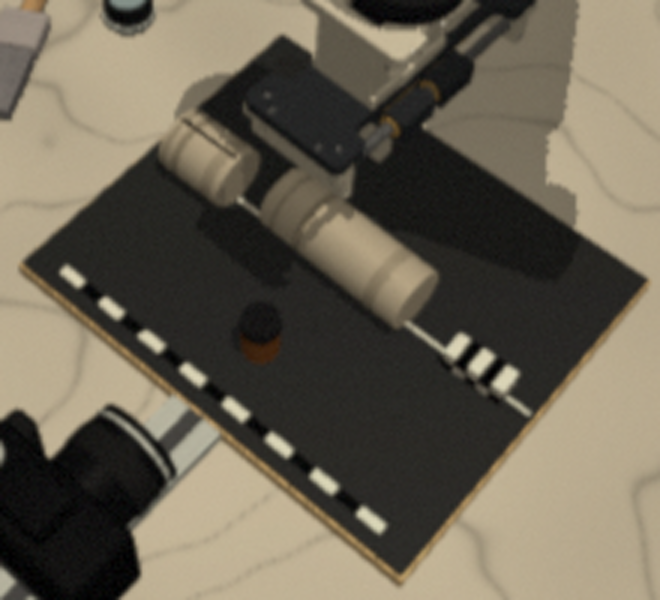

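```bash
python3 -m crank '[{"linear":[0.25,0.015,-0.4],"rot":[0,-0.1,0],"hand":0},{"linear":[0.25,0.015,-0.35],"rot":[0,-0.1,0],"hand":0},{"linear":[0,0,-0.1],"rot":[0,0,0],"hand":0},{"linear":[0,0,0],"rot":[0,0,0],"hand":0}]'
```

```text
clock: 11.4
tool_pos: [0.509, -0.09, 0.0737]
orientation: [-169.7, 89.7, -87.9]
force: [0.1, 0.3, 0.8]
opening: 0.0004
```

```bash
python3 -m crank '[{"linear":[0,0,-0.05],"rot":[0,0,0],"hand":0},{"linear":[0,0,-0.05],"rot":[0,0,0],"hand":0},{"linear":[0,0,-0.025],"rot":[0,0,0],"hand":0}]'; python3 -m crank '[{"linear":[0.03,0,-0.02],"rot":[0,0,0],"hand":0}]'
```

```text
clock: 11.78
tool_pos: [0.5101, -0.09, 0.068]
orientation: [-133.5, 89.7, -51.7]
force: [-1.0, -0.7, 10.3]
opening: 0.0007
clock: 11.9
tool_pos: [0.5128, -0.0903, 0.0681]
orientation: [-122.0, 89.6, -40.2]
force: [-0.3, -3.9, 7.6]
opening: 0.0004
```

```bash
python3 -m crank '[{"linear":[0.08,-0.011,-0.012],"rot":[0,0.05,0],"hand":0},{"linear":[0.07,-0.01,-0.012],"rot":[0,0.05,0],"hand":0}]'; python3 -m crank '[{"linear":[0.03,-0.005,-0.01],"rot":[0,0,0],"hand":0},{"linear":[0,0,-0.005],"rot":[0,0,0],"hand":0}]'
```

```text
clock: 12.15
tool_pos: [0.5229, -0.0917, 0.0682]
orientation: [-174.0, 89.7, -92.1]
force: [-0.5, -0.6, 4.1]
opening: 0.0007
clock: 12.4
tool_pos: [0.5264, -0.0922, 0.0682]
orientation: [-151.0, 89.7, -69.1]
force: [0.2, 0.1, 4.3]
opening: 0.0003
```

```bash
python3 -m crank '[{"linear":[0,0,0.1],"rot":[0,0,0],"hand":0},{"linear":[0,0,0.6],"rot":[0,0,0],"hand":0},{"linear":[0,0,0.8],"rot":[0,0,0],"hand":0},{"linear":[-0.8,0,0.6],"rot":[0,0,0],"hand":0},{"linear":[-0.6,0,0],"rot":[0,0,0],"hand":0},{"linear":[0,0,0],"rot":[0,0,0],"hand":0}]'; python3 -c "
from fit import *
report((.524,-.091))
import cv2
for n,(a,b,c,d) in dict(side=(185,335,220,420),scene=(170,370,240,460)).items():
    s=eyes.snapshot(n)['image'][:,:,::-1];f=4 if n=='side' else 3
    cv2.imwrite(f'pics/{n}6c.png',cv2.resize(s[a:b,c:d],None,fx=f,fy=f,interpolation=cv2.INTER_CUBIC))"
```

```text
clock: 13.15
tool_pos: [0.4377, -0.0917, 0.1965]
orientation: [148.5, 89.7, -129.7]
force: [0.7, 0.7, -0.8]
opening: 0.0007
scene long [ 0.5245 -0.092 ] yaw 82.41 z 0.0434 1248 len 0.129 res 0.0013 board -0.0017 0.0019
scene short [ 0.512  -0.2189] yaw 84.39 z 0.0436 462 len 0.06 res 0.0014 board -0.002 -0.1257
side long [ 0.5225 -0.0907] yaw 82.38 z 0.0434 941 len 0.13 res 0.0009 board -0.0038 0.003
side short [ 0.51   -0.2177] yaw 84.09 z 0.0434 548 len 0.061 res 0.0009 board -0.0041 -0.1247
```

View pics/side6c.png

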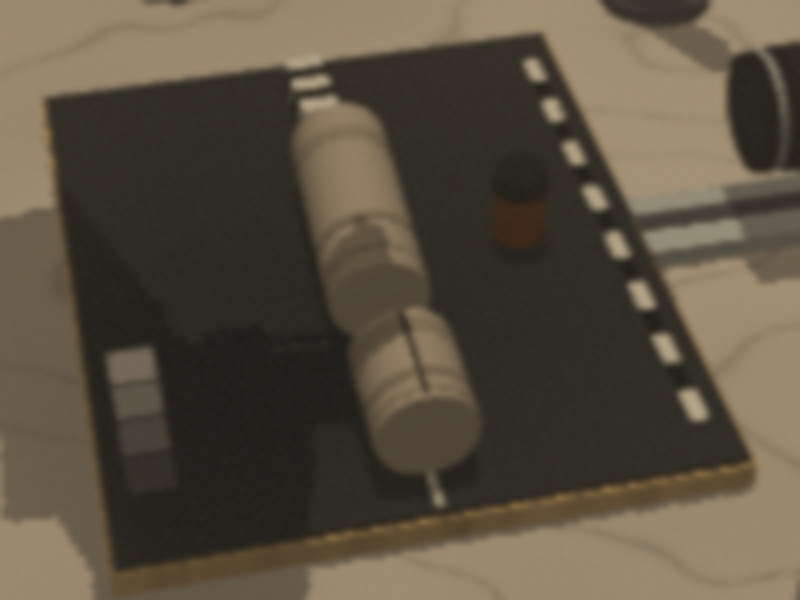

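View pics/scene6c.png

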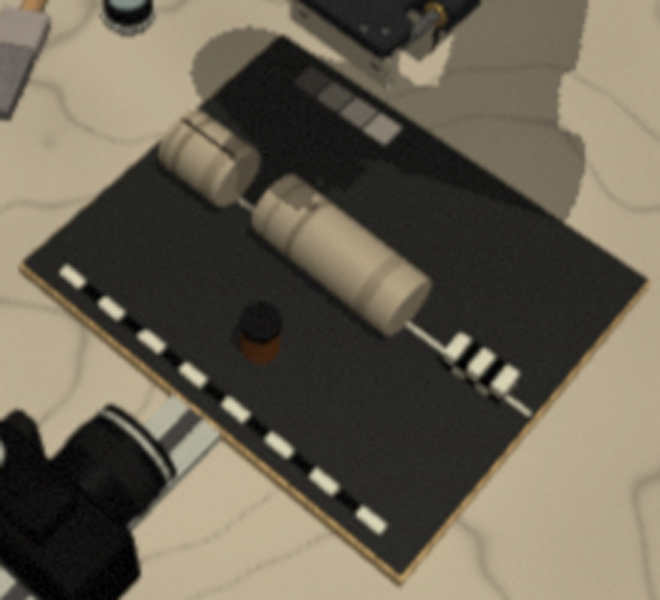

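```bash
python3 -c "
from plant import ticket;print(ticket.close_job())"
```

```text
the job is handed in; nothing more can be done
None
```

I rolled the long core about 63 mm onto the focus line and handed the job in at about 13 s; no verdict was reported. It took four short strokes of the closed fingertips across the core's top, each pressing with about 5–15 N. I then raised the finger clear, back towards the robot.

Last checks, from cylinder fits to the depth images and the final pictures:

| Check | Result | Limit |
|---|---|---|
| Core middle, square to the line | −0.6 mm (scene camera), about −2 mm (side camera) | ±6 mm |
| Core middle, relative to the short core's axis | +0.3 mm in both cameras | none |
| Core middle, along the line | +2 to +3 mm | ±30 mm |
| Yaw error | about 2° (0.035 rad) | 0.12 rad |
| Core axis height | about 43 mm, on the foam | 40–46 mm |
| Scribed line turned from upright | about 2.5 rad, worked out from the distance rolled | at least 1.2 rad |

- **Short core, scale block and vial:** the fits put the short core where it was to within 0.5 mm. The scale block and vial look unmoved in the pictures; I did not re-measure them.
- **Brush, jar, caliper and loupe:** I did not look at these again at the end, but the arm never went near them.
- **Disagreement:** the two cameras differ by about 2 mm on position, which is within the stated calibration.

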